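# Shut the cup warmer and hold the cup carrier ready

## Robot

A 6-joint arm with a two-finger parallel gripper is mounted at the origin on the work surface. World frame = base frame: x ahead of the robot, y to its left, z up, the work surface at z = 0. Lengths are in mm, angles in rad, forces in N, time in s.
With the tool pointing down it reaches from about 375 to 900 mm from the base axis. Payload 3.1 kg.
Tool frame: the origin (TCP) lies midway between the tips of the shut fingers; the grasp point (between the pads) lies 19 mm behind it; z points along the fingers, y is the direction in which the jaws open and shut (so a half turn about z gives the same grasp; the last joint's range is limited). The gripper opens to 87 mm and grips with 3 to 60 N. Pads are 19 mm wide; open, the fingers measure 117 mm over their backs; the gripper's body (75 mm by 190 mm) begins 51 mm behind the grasp point.
Start: joints at [0.954, 0.527, 1.433, -0, 1.181, -0.178], TCP at [265.491, 565.784, 222.548] pointing down, gripper open.
Joint ranges: [-3.08, 3.08], [-0.75, 2.2], [0.22, 2.44], [-1.43, 4.57], [0, 2.65], [-2.85, 2.85]. Speed limits (rad/s): [2.79, 2.79, 3.14, 3.14, 3.14, 3.14].

## Interface

Orientations are given as a rotation vector (axis times angle).
In Python, from station import arm gives the robot as it stands.
- The arm moves only by the tool play_rows, never from a script. Its argument "plan" is a list of rows, each a list of 5 numbers: the shift along the tool's x, y, z in mm, then the turn about the tool's z in rad, then the finger opening in mm, from 0 to 87. A call has 1 to 10 rows; each row is the pose to reach, as a shift and turn from the pose commanded when the call began, along the tool's axes at that moment; what a row does not reach only later rows make up. A row lasts 1/8 s, in which the tool goes at most 62.5 mm and 10.7 degrees, less where a joint would pass 70% of its speed; a pose out of reach is approached as far as the arm can. A call with a gripper value outside its range is refused whole. The fingers move at their own pace and stop on an object; "force" is the grip in N (left out, the last holds). Time passes only in rows, so rows that repeat a pose let the fingers close. It gives the time, the measured TCP pose, the force and the opening at its end, in the units of the state.
- arm.get_obs(): the state, without advancing time (a new reading comes with each control period).
- arm.read_camera(name): name is "side" or "top"; returns the picture (480x640x3 uint8, red, green, blue); there is no depth.
- arm.camera_model(name): a dict with "mtx" (3x3 intrinsics, pixels), "R" (3x3) and "t" (3): a world point X has camera coordinates R X + t. Camera axes: x right, y down, z forward; pixel columns grow to the right and rows downward; lengths in mm; the calibration is good to about 2 mm. A picture is of the moment at which its call begins. camera_model takes no time and is no camera call.
- arm.hand_in(): hands the job in, once; it reports no verdict.
The state is a dict: "time_s": time; "joint_pos": joint angles; "dq": joint speeds; "tau": joint torques, N m; "tool_pos": TCP position; "ee_rot": TCP orientation; "force": force on the tool from outside, world axes, zero at the start; "wrist_torque": the same for the moment, N m; "gripper_width": finger opening in mm.
Only numpy, scipy, OpenCV 4.12 (cv2) and the standard library are available. Lean on these libraries where they do the work, as an engineer would, in place of code of your own. Each camera call takes 0.05 s, during which the arm holds its last target. There are 200 camera calls.

## Task

Two warm cups have just been moved from the cup warmer into the carrier for serving. First push the warmer's door shut until it snaps home on its catch, then lift the carrier by its wooden bar, cups and all, at least 12 cm clear of the counter and hold it there level and still, with the cups seated in their wells. Leave the pitcher, the jar and the tamper alone, and finish still holding the carrier in the air: do not put it down.

Things in the scene. Friction and masses are not known exactly. Their poses are not given: they have to be found in the camera images.
- warmer: Small steel cup-warmer cabinet, fixed to the counter: 260 mm wide (its y), 240 mm deep (its x), 200 mm high. Origin: on the counter, under the middle of its front opening; its x axis points into the cabinet (away from the door), y to the left as seen facing the opening, z up. It may stand left or right on the counter and is slightly turned. Its flat top is bare.
- warmer_door (a joint): Door angle, rad: 0 = shut, growing as it opens outward; hinge upright at the cabinet's left edge (+y), limit 1.5. Steel-framed glass panel 258 mm wide, 16 mm thick, from 4 to 198 mm above the counter, swinging freely. Its sprung roller catch meets it at about 0.1 rad; further takes 5 to 10 N near the free edge, and past about 0.045 rad it snaps to 0 and stays; short of that it springs back.
- door_hinge (a point): Point on the door's hinge line at the height of its upper edge (198 mm above the counter). The hinge line lies in the door's OUTER face, at its left edge. Its axes turn with the door: y runs from the free edge to the hinge, x from the outer face through the door (the direction to push to shut it).
- door_edge (a point): Point on the free edge of the door's outer face at the height of its upper edge, 258 mm from the hinge line. The door's black upright pull bar, 75 mm long, stands 35 mm off the outer face, 30 mm in from this edge, centred 89 mm above the counter: above about 135 mm height the outer face is clear for pushing.
- carrier: Cup carrier, loose, about 0.32 kg (0.6 kg with cups): plywood base 216 x 90 x 16 mm with two round wells, a flat steel upright at each end and a wooden bar between them overhead. Origin: centre of the underside; x along the base and the bar, z up.
- carrier_grip (a point): Centre of the carrier's wooden grip bar, 148 mm above its underside; axes as the carrier's. The bar is 214 mm long (along the carrier's x), 16 mm wide (its y) and 24 mm high; free space all round its middle, cup rims 62 mm below its lower face. The loaded carrier balances at about this point.
- carrier_base (a point): Centre of the underside of the carrier; z axis upward when level.
- well_a (a point): Centre of the floor of the well at the carrier's +x end, 46 mm from its middle; 60 mm across, 10 mm deep, floor 6 mm above the underside.
- well_b (a point): Centre of the floor of the well at the carrier's -x end; same size.
- cup_a_mid (a point): White ceramic handleless cup standing in well a, 68 mm high, 74 mm across the rim, 56 mm at the foot; point at its centre half-way up, 34 mm above its foot. About 0.13 kg, varies.
- cup_b_mid (a point): An identical cup standing in well b; point at its centre half-way up.
- pitcher: Bystander: steel milk pitcher with a side handle, 80 mm across, 105 mm high; origin at the centre of its underside. Leave alone.
- beans: Bystander: amber glass jar with wooden lid, 90 mm across, 130 mm high; origin at the centre of its underside. Leave alone.
- tamper: Bystander: coffee tamper, dark wood, 58 mm across, 88 mm high; origin at the centre of its underside. Leave alone.
Not all that is in view belongs to the job. What is shaped like the part that bears cup_b_mid but pink, turquoise or yellow is not meant.

How it is judged (in metres and radians):
On the way, in this order (a step that is already met when the one before it is completed fails the run):
1. the warmer's door is shut on its catch while the carrier still stands on the counter (value of joint warmer_door below 0.02 rad and height (world z) of carrier_base below 0.02 m), for 0.3 s.
2. the carrier is lifted clear and held level and still, cups seated (height (world z) of carrier_base above 0.09 m and angle between carrier_base's own z axis and vertical below 0.12 rad and linear speed of carrier below 0.03 m/s and angular speed of carrier below 0.2 rad/s and contact force between the fingers and carrier above 1 N and contact force between carrier and warmer below 0.1 N and contact force between carrier and pitcher below 0.1 N and contact force between carrier and beans below 0.1 N and contact force between carrier and tamper below 0.1 N and distance between cup_a_mid and well_a below 0.048 m and distance between cup_b_mid and well_b below 0.048 m and value of joint warmer_door below 0.02 rad), for 0.5 s.
At the end, for the whole second after the job is handed in: Fingers still hold the carrier: underside over 90 mm above the counter, level within 0.12 rad, slower than 0.03 m/s and 0.2 rad/s, resting on nothing else; each cup's middle within 48 mm of its well floor's centre (34 mm when seated); door within 0.02 rad of shut (all of step 2); the arm keeps its last pose, push and grip.
It fails at once if the carrier is tipped by more than 0.35 rad (angle between carrier_base's own z axis and vertical above 0.35 rad).
It fails at once if a bystander is moved by more than 30 mm (distance of any of pitcher, beans, tamper from where it was at the start of the episode above 0.03 m).
It also fails if it takes over 58 s, if anything falls off the work surface, if the arm or the gripper's body presses on something with over 40 N, if the wrist force passes 120 N, or if a joint passes its speed limit or range.

## Working session

There is one attempt and no reset: what is moved stays moved. The work goes in short steps, Python scripts to look and compute and a tool call to move; the robot and the scene stay as the last step left them, time stands still between calls to the robot, and variables do not carry over. Pictures are saved under pics/ and viewed, on a budget of 10 in all, crops included, one or two more only if the job needs it, and the job is handed in when it is done.

Besides the shell and the picture viewer there is one more tool, called after ">>>" as name([rows], argument=value, ...), one row to a line, values as JSON. play_rows: Moves the arm, as the interface text tells. Its arguments: {"type":"object","properties":{"plan":{"type":"array"},"force":{"type":"number"}},"required":["plan"]}

```bash
mkdir -p pics; ls; python3 - <<'E'
from station import arm
import cv2,numpy as np
for n in("side","top"):
    im=arm.read_camera(n); cv2.imwrite(f"pics/{n}0.png",im[:,:,::-1])
    m=arm.camera_model(n); print(n,np.round(m["mtx"],1).tolist(),np.round(m["R"],3).tolist(),np.round(m["t"],1), np.round(-np.array(m["R"]).T@np.array(m["t"])))
o=arm.get_obs();print({k:np.round(v,3).tolist() for k,v in o.items()})
E
```

```text
pics
side [[448.5, 0.0, 330.4], [0.0, 448.5, 237.9], [0.0, 0.0, 1.0]] [[-0.937, -0.349, -0.01], [-0.236, 0.656, -0.716], [0.257, -0.669, -0.698]] [568.5 260.4 945.2] [352. 660. 852.]
top [[555.0, 0.0, 316.7], [0.0, 555.0, 247.2], [0.0, 0.0, 1.0]] [[0.019, -1.0, 0.003], [-0.991, -0.019, -0.136], [0.136, 0.0, -0.991]] [-2.0000e-01  6.1070e+02  1.6571e+03] [ 379.   11. 1725.]
{'time_s': 0.1, 'joint_pos': [0.954, 0.528, 1.434, -0.0, 1.181, -0.179], 'dq': [-0.0, -0.002, -0.004, 0.002, -0.001, -0.001], 'tau': [-0.0, -44.099, -17.715, 0.063, 0.053, -0.0], 'tool_pos': [265.098, 565.263, 221.649], 'ee_rot': [-0.683, -3.066, 0.003], 'force': [0.303, -0.819, 0.074], 'wrist_torque': [-0.018, 0.028, 0.029], 'gripper_width': 87.247}
```

View pics/side0.png

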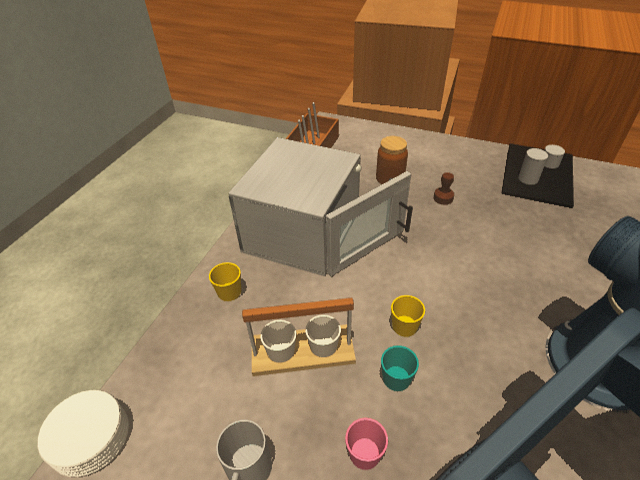

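View pics/top0.png

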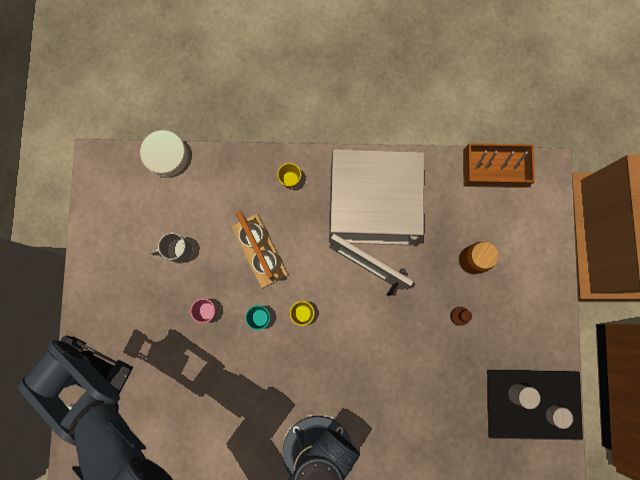

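The pictures show the warmer in the top view at (378,195). Its door stands open, with the hinge near (333,237) and the free edge near (412,285). The carrier is at (260,250), with white cups at (250,236) and (263,262). The lookalike cups are yellow (290,175) and (302,313), turquoise (258,317) and pink (204,310). None of these are meant, because the cups that are meant are the white ones under the wooden bar. I'll confirm that in one crop while measuring.

```bash
cat > h.py <<'E'
import numpy as np,cv2
from station import arm
def ray(n,uv):
    m=arm.camera_model(n);R=np.array(m["R"]);t=np.array(m["t"])
    d=R.T@np.linalg.inv(m["mtx"])@np.array([*uv,1.]);return -R.T@t,d/np.linalg.norm(d)
def plane(n,uv,z):
    c,d=ray(n,uv);return c+d*(z-c[2])/d[2]
def tri(a,b):
    A=np.zeros((3,3));v=np.zeros(3)
    for n,uv in(("top",a),("side",b)):
        c,d=ray(n,uv);P=np.eye(3)-np.outer(d,d);A+=P;v+=P@c
    X=np.linalg.solve(A,v);return X
def barmask(im):
    h=cv2.cvtColor(im,cv2.COLOR_RGB2HSV)
    return cv2.inRange(h,(4,150,90),(13,255,255))
E
python3 - <<'E'
from h import *
t=cv2.imread("pics/top0.png");s=cv2.imread("pics/side0.png")
for n,im,(x0,x1,y0,y1) in(("top",t,(225,290,200,295)),("side",s,(235,365,290,380))):
    m=barmask(im[:,:,::-1].copy());k=np.zeros_like(m);k[y0:y1,x0:x1]=m[y0:y1,x0:x1]
    nn,l,st,ce=cv2.connectedComponentsWithStats(k);i=1+np.argmax(st[1:,4])
    r=cv2.minAreaRect(np.argwhere(l==i)[:,::-1].astype(np.float32));b=cv2.boxPoints(r)
    print(n,st[i],ce[i],b.round(1).tolist())
    if n=="top":
        b=b[np.argsort(b[:,1])];e=[b[:2].mean(0),b[2:].mean(0)]
        P=[plane("top",q,160) for q in e];print(P,np.linalg.norm(P[0]-P[1]),"mid",(P[0]+P[1])/2)
a=cv2.resize(t[195:295,225:425],None,fx=4,fy=4,interpolation=cv2.INTER_CUBIC)
b=cv2.resize(s[165:290,225:425],None,fx=1.6*2,fy=3.2*0.5,interpolation=cv2.INTER_CUBIC)
b=cv2.resize(s[165:275,300:420],None,fx=1.8,fy=1.8,interpolation=cv2.INTER_CUBIC)
out=np.zeros((600,800,3),np.uint8);out[:400]=a;out[400:400+198,:216]=b
c=cv2.resize(s[290:380,235:365],None,fx=2.2,fy=2.2);out[400:598,230:230+286]=c
cv2.imwrite("pics/c1.png",out)
E
```

```text
top [236 211  37  67 261] [254.25670498 244.35632184] [[235.1999969482422, 212.39999389648438], [240.0, 210.0], [272.79998779296875, 275.6000061035156], [268.0, 278.0]]
[array([694.23110589, 240.13965175, 160.        ]), array([507.41523321, 140.35288788, 160.        ])] 211.79605409139157 mid [600.82316955 190.24626982 160.        ]
side [ 242  298  112   24 1158] [297.64939551 309.52331606] [[241.60000610351562, 309.6000061035156], [352.3999938964844, 297.29998779296875], [353.70001220703125, 309.29998779296875], [243.0, 321.6000061035156]]
```

View pics/c1.png

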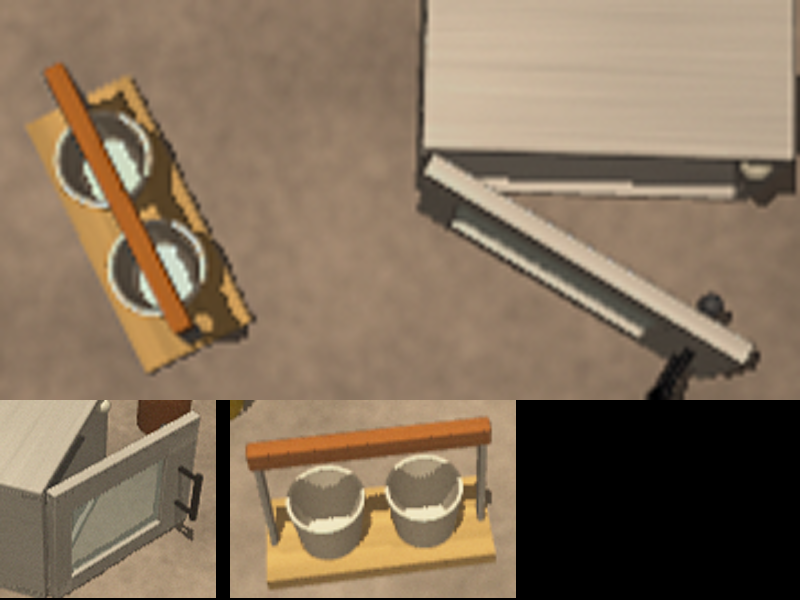

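The crop confirms a single carrier with white cups under the wooden bar. The bar measures 212 mm against the 214 mm given. The outer top edge of the door runs from (331,238.5) to (410.5,286) in the full top picture.

```bash
python3 - <<'E'
from h import *
g=lambda u,v:plane("top",(225+(u+.5)/4-.5,195+(v+.5)/4-.5),198)
H=g(425,175);E=g(743,367);print("H",H,"E",E,np.linalg.norm(H-E),"ang",np.arctan2(*(E-H)[1::-1]))
A=plane("top",(225+425/4,195+150/4),200);B=plane("top",(225+795/4,195+158/4),200)
print("front",A,B,np.linalg.norm(A-B),np.arctan2(*(B-A)[1::-1]))
# side check: top corner outer hinge (48,498-400)/1.8
sp=lambda u,v:(300+(u+.5)/1.8-.5,165+(v+.5)/1.8-.5)
print(plane("side",sp(48,97),198),plane("side",sp(198,15),198))
print("bar side",plane("side",((241.6+352.4)/2,(309.6+297.3)/2),160),plane("side",((243+353.7)/2,(321.6+309.3)/2),136))
print([ (n,plane("top",q,z).round()) for n,q,z in(("yel",(302,313),50),("turq",(258,317),50),("pink",(204,310),50),("beans",(482,256),130),("tamper",(461,316),80),("yel2",(290,175),50),("pit",(173,247),100))])
from scipy.spatial.transform import Rotation as R
print(R.from_rotvec(arm.get_obs()["ee_rot"]).as_matrix().round(3))
E
```

```text
H [614.60545902 -27.78754177 198.        ] E [ 485.2218546  -248.51675631  198.        ] 255.8544571486995 ang -2.1009804602677153
front [630.85698453 -28.52745754 200.        ] [ 630.15448505 -286.02074621  200.        ] 257.49424695679033 -1.5735245444649382
[621.49030517 -20.92137809 198.        ] [ 488.87043747 -246.12099159  198.        ]
bar side [603.68043383 187.49253462 160.        ] [598.34431269 196.94763967 136.        ]
[('yel', array([410.,  51.,  50.])), ('turq', array([395., 183.,  50.])), ('pink', array([413., 345.,  50.])), ('beans', array([ 582., -468.,  130.])), ('tamper', array([ 409., -417.,   80.])), ('yel2', array([834.,  98.,  50.])), ('pit', array([595., 435., 100.]))]
[[-0.905  0.425 -0.001]
 [ 0.425  0.905 -0.002]
 [ 0.    -0.002 -1.   ]]
```

>>> play_rows([
  [-20,-20,-18,-0.05,0],
  [-60,-58,-18,-0.1,0],
  [-102,-98,-18,-0.16,0],
  [-144,-139,-18,-0.22,0],
  [-186,-180,-18,-0.28,0],
  [-228,-221,-18,-0.34,0],
  [-270,-262,-18,-0.4,0],
  [-310,-302,-18,-0.439,0],
  [-340,-332,-18,-0.439,0],
  [-356,-347,-18,-0.439,0],
])

```text
time_s: 1.35
tool_pos: [440.8, 98.3, 240.4]
ee_rot: [-0.004, -3.141, 0.0]
force: [1.2, 0.4, 0.3]
gripper_width: 2.1
```

>>> play_rows([
  [-1,-30,0,0,0],
  [-2,-80,0,0,0],
  [-3,-130,0,0,0],
  [-4,-180,0,0,0],
  [-5,-230,0,0,0],
  [-5,-275,0,0,0],
  [-5,-300,10,0,0],
  [-5,-300,45,0,0],
  [-5,-300,80,0,0],
  [-5,-300,90,0,0],
])

```text
time_s: 2.6
tool_pos: [443.9, -198.6, 148.6]
ee_rot: [-0.0, -3.138, -0.005]
force: [0.8, -0.0, 0.3]
gripper_width: 0.7
```

>>> play_rows([
  [-12,-5,0,0,0],
  [-24,-10,0,0,0],
  [-36,-15,0,0,0],
  [-48,-20,0,0,0],
  [-60,-25,0,0,0],
  [-72,-30,0,0,0],
  [-84,-35,0,0,0],
  [-96,-40,0,0,0],
  [-108,-45,0,0,0],
  [-120,-48,0,0,0],
])

```text
time_s: 3.85
tool_pos: [566.2, -247.9, 150.5]
ee_rot: [-0.0, -3.142, -0.0]
force: [-0.9, 0.1, -0.0]
gripper_width: 0.3
```

>>> play_rows([
  [-4,0,0,0,0],
  [-8,0,0,0,0],
  [-12,0,0,0,0],
  [-15,0,0,0,0],
  [-18,0,0,0,0],
  [-21,0,0,0,0],
  [-24,0,0,0,0],
])

```text
time_s: 4.72
tool_pos: [585.6, -248.1, 150.5]
ee_rot: [0.0, -3.134, 0.0]
force: [-7.5, -2.3, 3.1]
gripper_width: 0.7
```

>>> play_rows([
  [-2,0,0,0,0],
  [-4,0,0,0,0],
  [-6,0,0,0,0],
])

```text
time_s: 5.1
tool_pos: [594.7, -247.8, 150.4]
ee_rot: [-0.0, -3.14, -0.0]
force: [-1.6, -1.4, 0.2]
gripper_width: 0.1
```

>>> play_rows([
  [-2,0,0,0,0],
  [-4,0,0,0,0],
  [-6,0,0,0,0],
])

```text
time_s: 5.48
tool_pos: [601.4, -247.3, 150.7]
ee_rot: [0.001, -3.141, -0.0]
force: [-4.1, -0.5, 3.2]
gripper_width: 0.6
```

>>> play_rows([
  [-2,0,0,0,0],
  [-3,0,0,0,0],
  [-3,0,0,0,0],
])

```text
time_s: 5.85
tool_pos: [601.3, -247.2, 150.7]
ee_rot: [0.001, -3.135, -0.002]
force: [-8.4, -0.5, 5.2]
gripper_width: 0.1
```

>>> play_rows([
  [10,5,0,0,0],
  [40,15,0,0,0],
  [80,30,0,0,0],
  [120,50,-10,0,0],
  [140,60,-30,0,0],
])

```text
time_s: 6.48
tool_pos: [461.7, -185.3, 180.0]
ee_rot: [0.0, -3.139, -0.004]
force: [0.9, -0.1, 0.5]
gripper_width: 0.2
```

```bash
python3 - <<'E'
from h import *
im=arm.read_camera("top")[:,:,::-1];s=arm.read_camera("side")[:,:,::-1]
out=np.zeros((600,800,3),np.uint8)
out[:320]=cv2.resize(im[195:275,225:425],None,fx=4,fy=4,interpolation=cv2.INTER_CUBIC)
out[325:325+270,:480]=cv2.resize(s[140:275,220:460],None,fx=2,fy=2)
cv2.imwrite("pics/c2.png",out)
E
```

```text
(no output)
```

View pics/c2.png

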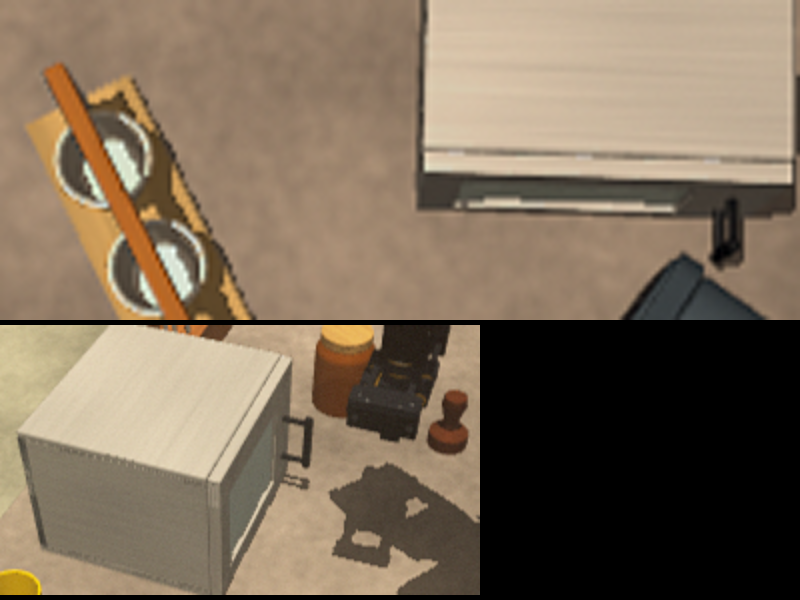

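The door is flush with the cabinet front and its top edge is parallel to the cabinet's, so it is shut (pull bar at (728,230) in the crop). The carrier has not moved. Next I'll go above the bar at (601,191).

>>> play_rows([
  [0,10,-40,0,70],
  [-10,40,-80,-0.05,70],
  [-28,86,-80,-0.12,70],
  [-46,132,-80,-0.2,70],
  [-64,178,-80,-0.28,70],
  [-82,224,-80,-0.36,70],
  [-100,270,-80,-0.43,70],
  [-118,316,-80,-0.49,70],
  [-132,356,-80,-0.49,70],
  [-139,376,-80,-0.49,70],
])

```text
time_s: 7.82
tool_pos: [604.8, 190.9, 259.8]
ee_rot: [-0.765, 3.046, 0.0]
force: [0.1, -0.4, 0.7]
gripper_width: 69.6
```

```bash
python3 - <<'E'
from h import *
from scipy.spatial.transform import Rotation as R
o=arm.get_obs();print(o["tool_pos"],R.from_rotvec(o["ee_rot"]).as_matrix().round(3).tolist(),o["joint_pos"])
s=arm.read_camera("side")[:,:,::-1];cv2.imwrite("pics/c3.png",s)
E
```

```text
[604.81235858 190.8931906  259.76153412] [[-0.881, -0.473, 0.001], [-0.473, 0.881, 0.001], [-0.001, -0.0, -1.0]] [ 1.29600582e-01  5.02542582e-01  1.36683792e+00  4.36870214e-04
  1.27092502e+00 -1.93376636e+00]
```

View pics/c3.png

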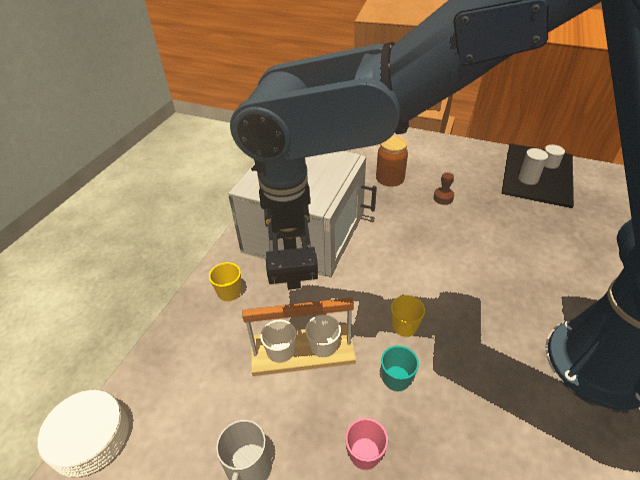

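The gripper is over the middle of the bar (bar from (243,315) to (353,303)), with the jaws across it. Descending.

>>> play_rows([
  [3,2,10,0,70],
  [3,2,40,0,70],
  [3,2,70,0,70],
  [3,2,95,0,70],
  [3,2,112,0,70],
  [3,2,124,0,70],
  [3,2,131,0,70],
  [3,2,131,0,70],
])

```text
time_s: 8.88
tool_pos: [599.8, 188.7, 129.5]
ee_rot: [0.762, -3.048, 0.0]
force: [1.1, 0.1, 0.5]
gripper_width: 69.8
```

```bash
python3 - <<'E'
from h import *
s=arm.read_camera("side")[:,:,::-1];t=arm.read_camera("top")[:,:,::-1]
out=np.hstack([cv2.resize(s[260:380,220:370],(500,400)),cv2.resize(t[200:300,225:300],(300,400))])
cv2.imwrite("pics/c4.png",out);print(arm.get_obs()["tool_pos"])
E
```

```text
[600.29181527 188.91730519 130.23019907]
```

View pics/c4.png

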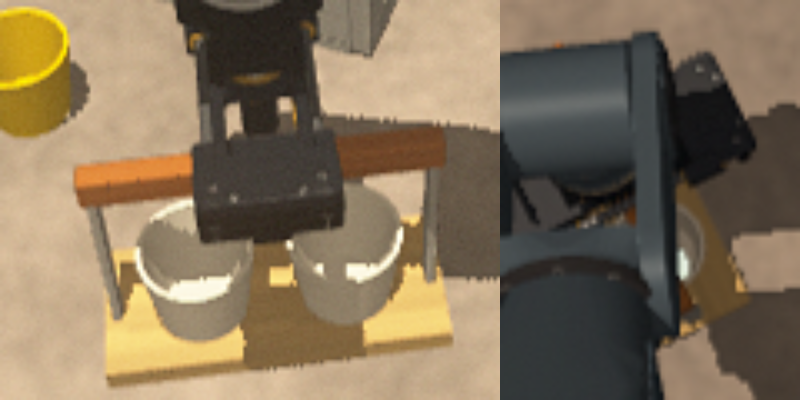

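The gripper straddles the bar mid-length (gripper at about x=267 in the crop, bar from 76 to 445) and the cups are clear of it. Closing.

>>> play_rows([
  [0,0,0,0,30],
  [0,0,0,0,30],
  [0,0,0,0,24],
  [0,0,0,0,20],
  [0,0,0,0,10],
  [0,0,0,0,5],
  [0,0,0,0,5],
  [0,0,0,0,5],
], force=40)

```text
time_s: 9.98
tool_pos: [599.4, 188.9, 129.3]
ee_rot: [0.762, -3.047, -0.0]
force: [-0.9, 1.2, -0.9]
gripper_width: 15.9
```

Gripped at 15.9 mm, which matches the 16 mm bar. Lifting gently.

>>> play_rows([
  [0,0,-1,0,5],
  [0,0,-3,0,5],
  [0,0,-7,0,5],
  [0,0,-12,0,5],
  [0,0,-18,0,5],
  [0,0,-25,0,5],
  [0,0,-32,0,5],
  [0,0,-37,0,5],
  [0,0,-40,0,5],
  [0,0,-40,0,5],
])

```text
time_s: 11.22
tool_pos: [599.9, 188.8, 169.8]
ee_rot: [-0.762, 3.047, -0.0]
force: [-0.6, 0.7, -5.8]
gripper_width: 15.3
```

```bash
python3 - <<'E'
from h import *
o=arm.get_obs();print(o["tool_pos"],o["force"],o["wrist_torque"],o["gripper_width"])
s=arm.read_camera("side")[:,:,::-1]
cv2.imwrite("pics/c5.png",cv2.resize(s[200:380,200:400],(800,600)))
E
```

```text
[599.86532731 188.83008534 169.79625058] [-0.62098491  0.72957054 -5.84281582] [ 0.05510263  0.00082945 -0.00412464] 15.308591964376639
```

View pics/c5.png

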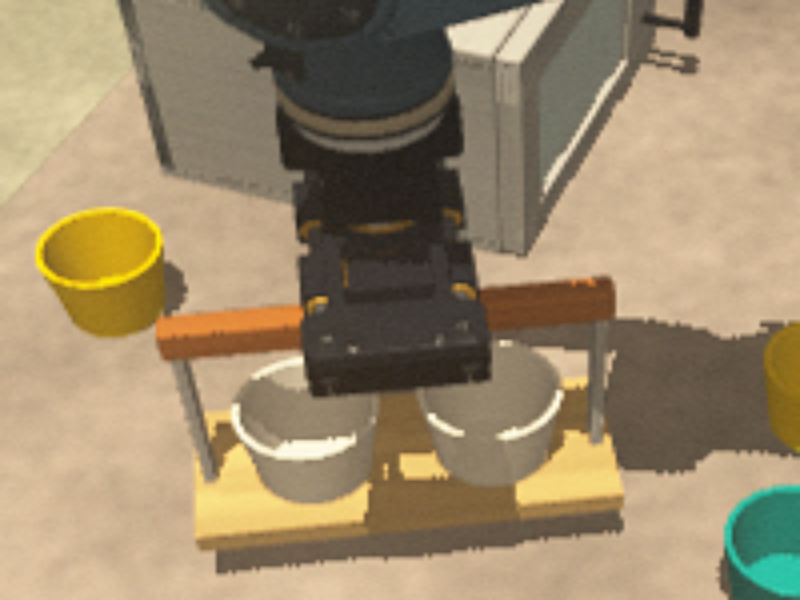

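The carrier hangs level with its shadow below it, and the cups are seated. The force is −5.8 N, as expected for 0.6 kg. Raising it another 105 mm.

>>> play_rows([
  [0,0,-3,0,5],
  [0,0,-10,0,5],
  [0,0,-20,0,5],
  [0,0,-31,0,5],
  [0,0,-42,0,5],
  [0,0,-53,0,5],
  [0,0,-64,0,5],
  [0,0,-75,0,5],
  [0,0,-86,0,5],
  [0,0,-95,0,5],
])

```text
time_s: 12.52
tool_pos: [599.9, 188.8, 265.4]
ee_rot: [-0.762, 3.047, -0.0]
force: [0.1, 0.5, -6.2]
gripper_width: 15.8
```

>>> play_rows([
  [0,0,-5,0,5],
  [0,0,-8,0,5],
  [0,0,-10,0,5],
  [0,0,-10,0,5],
  [0,0,-10,0,5],
  [0,0,-10,0,5],
  [0,0,-10,0,5],
  [0,0,-10,0,5],
  [0,0,-10,0,5],
  [0,0,-10,0,5],
])

```text
time_s: 13.78
tool_pos: [599.7, 188.8, 274.6]
ee_rot: [-0.762, 3.048, -0.0]
force: [-0.2, -0.4, -5.8]
gripper_width: 15.6
```

```bash
python3 - <<'E'
from h import *
o=arm.get_obs();print(o["tool_pos"],o["force"],o["wrist_torque"],o["gripper_width"],np.abs(o["dq"]).max())
s=arm.read_camera("side")[:,:,::-1]
cv2.imwrite("pics/c6.png",cv2.resize(s[140:380,180:440],(780,600)))
E
```

```text
[599.74087824 188.77276529 274.55860543] [-0.23160723 -0.39473197 -5.79662706] [ 0.05371035 -0.01397631 -0.00644787] 15.606049339387386 0.0029283172177737723
```

View pics/c6.png

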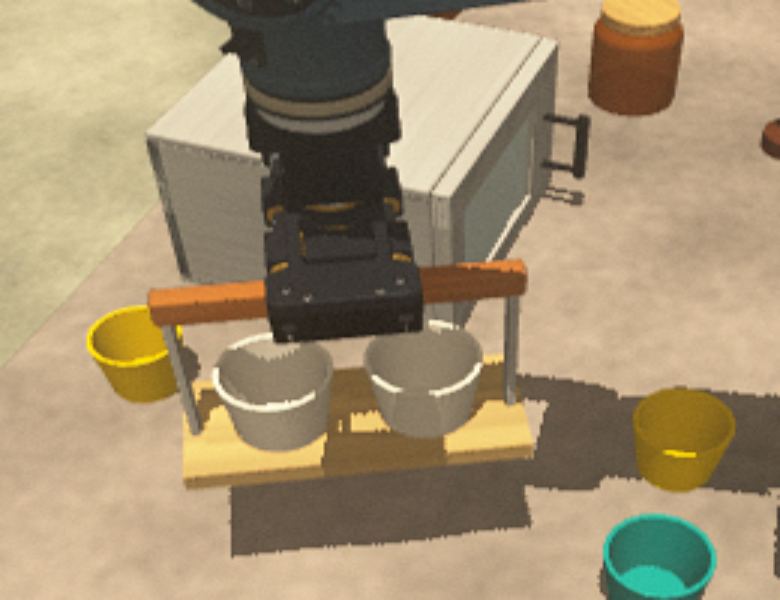

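The picture shows the carrier high and level, both white cups seated, the door shut and the bystanders clear of it. I'll do one numeric check of levelness from the bar ends (full-picture pixels), then hand in.

```bash
python3 - <<'E'
from h import *
# top far/near corners of the bar's upper near edge, side view, crop c6 scale 3 (x), 2.5 (y)
f=lambda u,v:(180+(u+.5)/3-.5,140+(v+.5)/2.5-.5)
u=np.array([.882,.471,0]);n=np.array([-.471,.882,0])
c0=np.array([599.7,188.8,0])+8*n   # vertical plane of the bar's near face
z=[]
for q in((150,302),(525,272)):
    c,d=ray("side",f(*q));X=c+d*((c0-c)@n)/(d@n);z.append(X);print(X.round(1))
dx=(z[0]-z[1]);print("tilt",np.arctan2(dx[2],np.hypot(*dx[:2])),"len",np.linalg.norm(dx))
if abs(np.arctan2(dx[2],np.hypot(*dx[:2])))<.07: print(arm.hand_in())
E
```

```text
[689.6 245.9 309. ]
[504.5 147.  306.6]
tilt 0.011544040987430086 len 209.86954455535405
the job is handed in; nothing more can be done
None
```

I shut the warmer door, then lifted the carrier by its bar with both cups in it. The job is handed in with the arm still holding the carrier. `hand_in()` gave no verdict.

- **Door:** the push peaked around 7.5 N and then dropped as the catch took it. A final push stopped dead, with the tool holding at x ≈ 601 mm. Later pictures show the door flush with the cabinet, but I did not measure its angle.
- **Carrier:** the tool rose about 145 mm after gripping, so the underside is about 14.5 cm above the counter. The tilt along the bar measures about 0.01 rad; I checked sideways tilt only by eye, and it looked level.
- **Grip:** the fingers hold at 15.6 mm on the 16 mm bar. The load is 5.8 N, which fits carrier plus cups, and the arm is still.
- **Cups and bystanders:** both white cups look seated in the last picture. I did not measure the pitcher, jar or tamper again, but no move went near them.

No check failed. The bar measured 210–212 mm against the 214 mm given, and the top and side views put the door's hinge about 10 mm apart. Neither mattered for the job.

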